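# Send the balloon-weight tray home past its spring stop

### The arm

A 6-joint arm with a two-finger parallel gripper is mounted at the origin on a cart in front of the work surface, level with it; the furniture and walls round the work are solid. World frame = base frame: x ahead of the robot, y to its left, z up, the work surface at z = 0. Lengths are in m, angles in rad, forces in N, time in s.
With the tool pointing down it reaches from about 0.425 to 0.95 m from the base axis. Payload 3.5 kg.
Tool frame: the origin (TCP) lies on the centre line of the jaws, within the pads' length; the fingertips stand 14 mm ahead of it and the grasp point (between the pads) lies 5 mm behind it (ctrl.tip_reach is the distance from the TCP to the fingertips, in m); z points along the fingers, y is the line along which they close (so a half turn about z gives the same grasp; the last joint's range is limited). The gripper opens to 85 mm and grips with 20 to 120 N. Pads are 22 mm wide; open, the fingers measure 114 mm over their backs; the gripper's body (76 mm by 85 mm) begins 54 mm behind the grasp point. The pads swing forward as they close: fully open they stand 13 mm farther back than shut.
Start: joints at [-1.326, 0.286, 1.577, -0, 1.279, -0.15], TCP at [0.26, -0.623, 0.245] pointing down, gripper open.
Joint ranges: [-2.77, 2.77], [-0.9, 2.22], [0.21, 2.48], [-1.53, 4.67], [0.24, 2.81], [-2.84, 2.84]. Speed limits (rad/s): [2.79, 2.79, 3.14, 3.14, 3.14, 3.14].

### API

Orientations are given as a unit quaternion [x, y, z, w].
In Python, from plant import get_state, imaging, workorder, ctrl gives the robot as it stands. The module is installed in compiled form; this text tells all that it offers.
- The arm moves only by the shell command python3 -m jog 'ROWS' [FORCE]. ROWS is JSON, a list of rows, each a list of 7 numbers: the closure, from 0 (fully open) to 1 (shut), then the shift along the tool's x, y, z in mm, then the turn, a rotation vector about the tool's x, y, z in rad. In form: [[gripper, tx, ty, tz, ax, ay, az], ...]. A call has 1 to 12 rows; each row is the pose to reach, as a shift and turn from the pose commanded when the call began, along the tool's axes at that moment; what a row does not reach only later rows make up. A row lasts 1/10 s, in which the tool goes at most 50 mm and 8.59 degrees, less where a joint would pass 70% of its speed; a pose out of reach is approached as far as the arm can. A call with a gripper value outside its range is refused whole. The fingers move at their own pace and stop on an object; FORCE is the grip in N (left out, the last holds). Time passes only in rows, so rows that repeat a pose let the fingers close. It gives the time, the measured TCP pose, the force, the opening and the grip force at its end, in the units of the state.
- get_state(): the state, without advancing time (a new reading comes with each control period).
- imaging.read_camera(name): name is "scene" or "top" or "wrist"; returns a dict with "image" (400x640x3 uint8, blue, green, red), "fx", "fy", "cx", "cy" (pixels), "R" (3x3) and "t" (3): a world point X has camera coordinates R X + t; the wrist camera has in their place "tool_from_camera" (4x4, takes a point from camera to tool coordinates, whose origin is the TCP and whose axes are the flange's). Camera axes: x right, y down, z forward; pixel columns grow to the right and rows downward; lengths in m; the calibration is good to about 2 mm. The wrist camera is an equidistant fisheye: a pixel r from the principal point sees the ray r / f radians off the axis. A picture is of the moment at which its call begins: read the wrist's pose just before it. There is no depth.
- workorder.sign_off(): hands the job in; it is judged then, once.
The state is a dict: "time": time; "qpos": joint angles; "dq": joint speeds; "joint_efforts": joint torques, N m; "eef_pos": TCP position; "tcp_rot": TCP orientation; "contact_force": force on the tool from outside, world axes, zero at the start; "wrist_torque": the same for the moment, N m; "opening": opening from 0.0 (shut) to 1.0 (fully open); "finger_force": force on a finger pad.
Only numpy, scipy, OpenCV 4.12 (cv2) and the standard library are available. Lean on these libraries where they do the work, as an engineer would, in place of code of your own. Each camera call takes 0.05 s, during which the arm holds its last target. There are 200 camera calls.

### The job

Lock the tray of balloon weights at the far end of its track: with the fingertips press the long sprung release bar all the way down so that its tooth drops out of the way, keep it down and push the tray by the tab on its side along the track (past the tooth, up to the end stop), then let the bar spring back up so that the tooth stands behind the tray's lug. It is all pressing and pushing, nothing needs to be grasped: do not touch or lift the weights, leave them standing in the tray, and leave the ribbon reel, the pin box and the stapler where they are.

Things in the scene. Friction and masses are not known exactly. Their poses are not given: they have to be found in the camera images.
- track: fixed grey base plate, 146 (x) x 216 (y) x 8 mm, with two runners that guide the tray (stops at most 24 mm high). Origin on the work surface under the runners' centre line; z up; +y is the way the tray must be pushed; the -x side carries the release bar. The tray meets the end stop with tray_mid at y = +32 mm; the tooth stands at y = 57 to 67 mm.
- release_bar (a joint): travel of the release bar in m: 0 = up (tooth blocks the lug), 0.020 = fully down on its stop. A spring lifts it: about 3 N to start, 7 N fully down. The lug passes over the tooth once the bar is more than about 9 mm down. Let go, it rises by itself unless the lug is above the tooth.
- bar_top (a point): centre of the upper face of the release bar's pressing pad (36 mm above the work surface when up, moves down with the bar). The pad is 38 mm wide (track x) and 192 mm long (track y), dark steel with fine cross ribs, on the robot's side of the track. It can be pressed anywhere along its length, and a fingertip may slide along it.
- tooth_top (a point): centre of the top of the square bright steel tooth (10 x 10 mm) that stands on the pad's inner edge near the far end, 10 mm above the pad; it goes down with the bar.
- tray: white tray, 112 mm long (y), 56 mm wide, 25 mm high, with two pockets in a row; loose but held down under the runners, so it only slides along track y, up to 74 mm, with little friction (under 3 N). About 0.4 kg with its weights. Origin: centre of its underside; axes as the track's.
- tray_mid (a point): the tray's origin (centre of its underside, 8 mm above the work surface). It starts at y = -42 to -4 mm in the track's frame.
- push_face (a point): point on the rear face (towards track -y) of the tray's push tab, above the middle of the pad's width. The tab is a white bar 8 mm thick (y) that reaches across the whole 38 mm of the pad; lower edge 39 mm, upper edge 52 mm above the work surface (this point 45 mm). A fingertip on the pad behind it pushes it with the finger's side towards track +y.
- lug (a point): centre of the white lug on the tray's side near its leading end: a block 14 mm long (y) over the inner edge of the bar, lower face 38 mm, upper face 46 mm above the work surface, 71 mm ahead of the push face. The raised tooth stops it. The tray is locked when the lug's centre is 12 to 17 mm past tooth_top along track y and the bar is up.
- weight_a: balloon weight, foil-wrapped waisted shape, 45 mm across and 46 mm high, standing in the tray's rear pocket (-y side); origin at the centre of its underside, top 59 mm above the work surface.
- weight_b: the same kind of balloon weight, in the tray's front pocket (+y side).
- ribbon_reel: bystander: ribbon reel 63 x 66 x 63 mm lying on its flanges behind the track; origin at the centre of its underside.
- box_of_pins: bystander: card box 52 x 72 x 28 mm beyond the end stop; origin at the centre of its underside. (Tall fixed gas cylinders stand farther left, beyond the left edge of the worktop: approach the work from the robot's side, not across them.)
- desk_stapler: bystander: stapler 34 x 135 x 46 mm on the right of the track; origin at the centre of its underside.

How it is judged:
By the outcome, as a careful person would: the job done as asked, in the order asked, and still so for the second after the job is handed in, with the robot touching nothing.
It also fails if it takes over 40 s, if anything falls off the work surface, if the arm or the gripper's body presses on something with over 40 N, if the wrist force passes 120 N, or if a joint passes its speed limit or range.

## Working session

There is one attempt and no reset: what is moved stays moved. The work goes in short steps, Python scripts to look and compute and a shell command to move; the robot and the scene stay as the last step left them, time stands still between calls to the robot, and variables do not carry over. Pictures are saved under pics/ and viewed, at most 10 in all, crops included, and the job is handed in when it is done.

```bash
mkdir -p pics; python3 - <<'E'
from plant import get_state, imaging, workorder, ctrl
import cv2,numpy as np
s=get_state(); print({k:np.round(v,3).tolist() for k,v in s.items()}, ctrl.tip_reach)
for n in("scene","top"):
    c=imaging.read_camera(n); cv2.imwrite(f"pics/{n}0.png",c["image"]); print(n,c["fx"],c["cx"],c["cy"],np.round(-c["R"].T@c["t"],3))
E
```

```text
{'time': 0.0, 'qpos': [-1.326, 0.287, 1.578, 0.0, 1.279, -0.15], 'dq': [0.001, -0.001, 0.001, 0.001, -0.001, 0.0], 'joint_efforts': [0.001, -40.598, -29.262, -0.0, 0.006, 0.0], 'eef_pos': [0.26, -0.622, 0.244], 'tcp_rot': [0.981, 0.196, -0.0, -0.001], 'contact_force': [-0.019, -0.405, 0.173], 'wrist_torque': [0.043, 0.041, 0.084], 'finger_force': 0.0, 'opening': 1.001} 0.014
scene 377.2024418277322 314.9606319862238 200.58146912826305 [0.012 0.507 0.483]
top 495.0619463275242 320.99209892171797 207.4526473768139 [ 0.362 -0.031  1.134]
```

View pics/scene0.png

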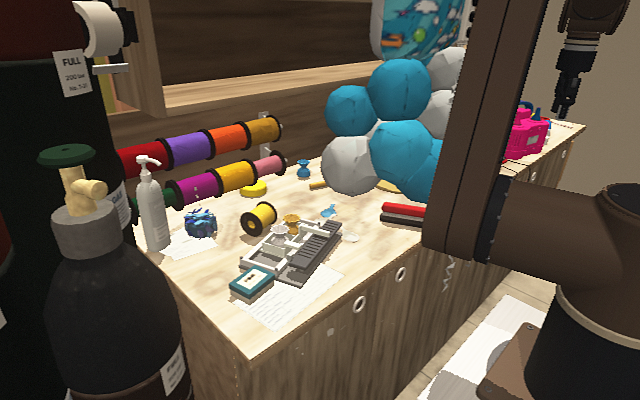

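View pics/top0.png

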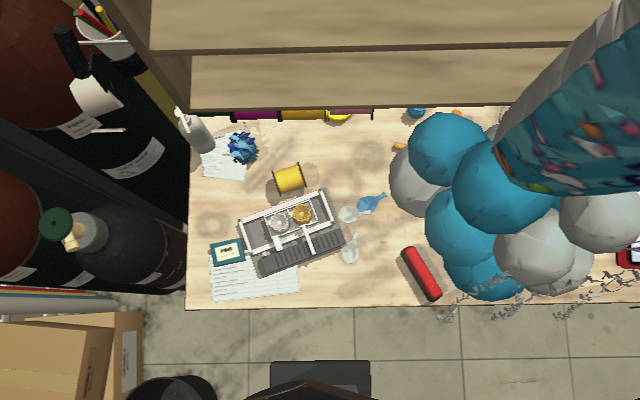

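The top view shows the track at about (240–345, 188–278) px, with +y of the track to the left and slightly down. The pad is on the robot's side. I'll zoom in.

```bash
python3 - <<'E'
import cv2
im=cv2.imread("pics/top0.png")[180:290,225:360]
cv2.imwrite("pics/crop1.png",cv2.resize(im,(135*5,110*5),interpolation=cv2.INTER_CUBIC))
E
```

```text
(no output)
```

View pics/crop1.png

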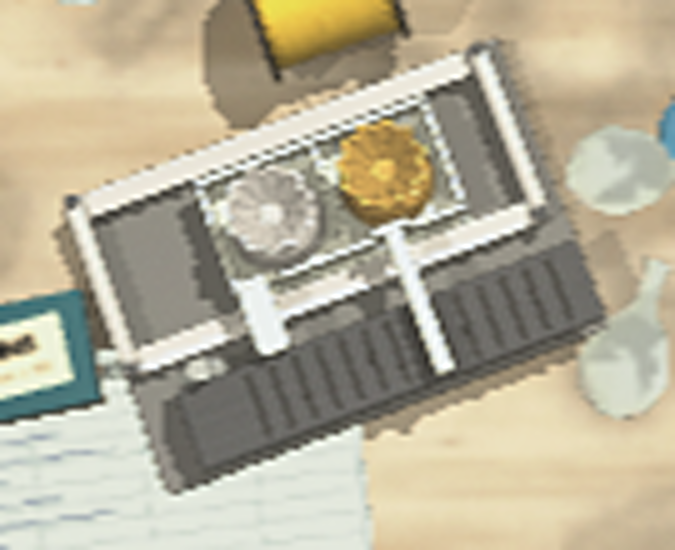

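The tab's top edge runs from (395,228) to (445,370) in the crop, the tooth is at (205,368), and the lug is at about (262,315). The pad's right end runs from (575,240) to (605,305). Next I'll back-project these at their known heights.

```bash
cat > h.py <<'E'
import numpy as np,cv2
from plant import imaging,get_state
from scipy.spatial.transform import Rotation as Ro
def back(c,uv,z):
    d=c["R"].T@np.array([(uv[0]-c["cx"])/c["fx"],(uv[1]-c["cy"])/c["fy"],1]); o=-c["R"].T@c["t"]
    return o+d*(z-o[2])/d[2]
E
python3 - <<'E'
from h import *
c=imaging.read_camera("top")
P={}
for n,u,v,z in [("padRin",575,240,.036),("padRout",605,305,.036),("tooth",205,368,.046),("tabin",400,228,.052),("tabout",445,370,.052),("tabRearOut",455,366,.052),
 ("wtA",385,172,.059),("wtB",270,213,.059),("padLout",180,490,.030),("lugend",271,350,.046),("runRfar",480,50,.024),("runLfar",72,203,.024),("runLnear",125,368,.024),("runRnear",540,205,.024)]:
    P[n]=back(c,(225+u/5,180+v/5),z); print(n,np.round(P[n],3))
for a,b in [("padRin","padRout"),("padRout","padLout"),("runRfar","runLfar"),("runRnear","runLnear"),("wtA","wtB"),("tabin","tabout")]:
    d=P[b]-P[a]; print(a,b,np.round(np.linalg.norm(d),4),np.degrees(np.arctan2(d[1],d[0])))
E
```

```text
padRin [ 0.533 -0.062  0.036]
padRout [ 0.504 -0.075  0.036]
tooth [0.478 0.102 0.046]
tabin [0.538 0.016 0.052]
tabout [ 0.474 -0.004  0.052]
tabRearOut [ 0.476 -0.008  0.052]
wtA [0.562 0.022 0.059]
wtB [0.544 0.072 0.059]
padLout [0.426 0.115 0.03 ]
lugend [0.485 0.073 0.046]
runRfar [ 0.625 -0.021  0.024]
runLfar [0.557 0.166 0.024]
runLnear [0.481 0.141 0.024]
runRnear [ 0.552 -0.047  0.024]
padRin padRout 0.0322 -156.82467756811533
padRout padLout 0.2057 112.34925001205544
runRfar runLfar 0.1992 109.93962061964879
runRnear runLnear 0.2011 110.60943618653656
wtA wtB 0.0538 108.87761114428581
tabin tabout 0.0661 -163.25844230880242
```

```bash
cat >> h.py <<'E'
YAW=np.radians(20.3); X=np.array([np.cos(YAW),np.sin(YAW),0]); Y=np.array([-np.sin(YAW),np.cos(YAW),0])
def shift(w):
    s=get_state(); R=Ro.from_quat(s["tcp_rot"])
    Rt=Ro.from_matrix(np.column_stack([X,-Y,[0,0,-1]]))
    return np.round(R.inv().apply(np.array(w)-s["eef_pos"])*1000), np.round((R.inv()*Rt).as_rotvec(),3)
E
python3 - <<'E'
from h import *
c=imaging.read_camera("top")
for z in(0,.1,.2,.3): print(z,[np.round(back(c,uv,z)[:2],3) for uv in[(490,298),(440,292),(390,180),(425,200),(550,297)]])
for w in [(.30,-.40,.245),(.40,-.15,.245),(.505,-.029,.16)]: print(w,shift(w))
E
```

```text
0 [array([ 0.374, -0.396]), array([ 0.389, -0.285]), array([ 0.651, -0.184]), array([ 0.602, -0.263]), array([ 0.374, -0.53 ])]
0.1 [array([ 0.373, -0.364]), array([ 0.387, -0.262]), array([ 0.626, -0.17 ]), array([ 0.58 , -0.243]), array([ 0.373, -0.486])]
0.2 [array([ 0.372, -0.332]), array([ 0.384, -0.24 ]), array([ 0.6  , -0.157]), array([ 0.559, -0.222]), array([ 0.372, -0.442])]
0.3 [array([ 0.371, -0.299]), array([ 0.382, -0.218]), array([ 0.575, -0.143]), array([ 0.538, -0.202]), array([ 0.371, -0.398])]
(0.3, -0.4, 0.245) (array([ 123., -190.,   -0.]), array([-0.002, -0.   ,  0.04 ]))
(0.4, -0.15, 0.245) (array([ 311., -382.,    0.]), array([-0.002, -0.   ,  0.04 ]))
(0.505, -0.029, 0.16) (array([ 455., -453.,   85.]), array([-0.002, -0.   ,  0.04 ]))
```

```bash
python3 - <<'E'
from h import *
a=imaging.read_camera("scene");b=imaging.read_camera("top")
def tri(p,q):
    A=[];B=[]
    for c,uv in((a,p),(b,q)):
        o=-c["R"].T@c["t"]; d=back(c,uv,0)-o; d/=np.linalg.norm(d); M=np.eye(3)-np.outer(d,d); A.append(M);B.append(M@o)
    x=np.linalg.lstsq(np.vstack(A),np.hstack(B),rcond=None)[0]
    return np.round(x,3), np.round(np.linalg.norm(np.vstack(A)@x-np.hstack(B)),3)
for n,p,q in[("grey",(350,165),(412,180)),("blueL",(350,110),(448,150)),("blueTop",(400,90),(505,185)),("blueTop2",(400,90),(448,150)),("blueF",(403,150),(460,230)),("blueLow",(432,172),(490,265)),("blueF2",(403,150),(505,185)),("tooth-chk",(0,0),(0,0))]:
    x,e=tri(p,q); print(n,x,e, "scene depth",round(float((a["R"]@x+a["t"])[2]),3))
E
```

```text
grey [ 0.616 -0.222  0.106] 0.012 scene depth 1.011
blueL [ 0.648 -0.262  0.239] 0.004 scene depth 0.995
blueTop [ 0.561 -0.344  0.295] 0.003 scene depth 0.966
blueTop2 [ 0.575 -0.27   0.313] 0.076 scene depth 0.92
blueF [ 0.503 -0.298  0.16 ] 0.005 scene depth 0.963
blueLow [ 0.442 -0.369  0.098] 0.003 scene depth 0.999
blueF2 [ 0.593 -0.421  0.108] 0.024 scene depth 1.121
tooth-chk [0.796 0.411 0.492] 0.031 scene depth 0.546
```

```bash
python3 -m jog '[[1,19,-32,-16,0,0,0],[1,38,-64,-32,0,0,0],[1,57,-97,-48,0,0,0.01],[1,76,-129,-64,0,0,0.02],[1,94,-161,-80,0,0,0.03],[1,113,-193,-95,0,0,0.04],[1,145,-227,-95,0,0,0.04],[1,177,-260,-95,0,0,0.04],[1,209,-294,-95,0,0,0.04],[1,245,-322,-95,0,0,0.04],[1,281,-350,-95,0,0,0.04],[1,317,-378,-95,0,0,0.04]]' 30; python3 -c "
from h import *
print(get_state()['contact_force']);print(shift((.505,-.029,.16)))"
```

```text
time: 1.5
eef_pos: [0.4073, -0.1504, 0.3407]
tcp_rot: [0.984, 0.176, 0.001, 0.001]
contact_force: [0.7, -0.7, -0.1]
opening: 0.001
finger_force: 0.0
[ 0.74861278 -0.69778906 -0.08131675]
(array([134., -80., 181.]), array([ 0.001, -0.001,  0.   ]))
```

```bash
python3 -m jog '[[1,38,-23,0,0,0,0],[1,76,-46,10,0,0,0],[1,105,-63,40,0,0,0],[1,134,-80,75,0,0,0],[1,134,-80,110,0,0,0],[1,134,-80,145,0,0,0],[1,134,-80,181,0,0,0],[1,134,-80,181,0,0,0]]' 30; python3 - <<'E'
from h import *
s=get_state(); c=imaging.read_camera("wrist"); cv2.imwrite("pics/w2.png",c["image"])
print(c["fx"],c["cx"],c["cy"],np.round(c["tool_from_camera"],3).tolist())
np.savez("w2",s=np.r_[s["eef_pos"],s["tcp_rot"]],T=c["tool_from_camera"],k=[c["fx"],c["cx"],c["cy"]])
cv2.imwrite("pics/t2.png",cv2.resize(imaging.read_camera("top")["image"][150:290,210:390],None,fx=4,fy=4,interpolation=2))
E
```

```text
time: 2.3
eef_pos: [0.5008, -0.0295, 0.1538]
tcp_rot: [0.984, 0.177, -0.005, -0.003]
contact_force: [-0.6, 0.6, 0.2]
opening: 0.001
finger_force: 0.0
309.70691628693146 318.88032877860974 205.09968006184718 [[0.001, -0.952, -0.307, 0.08], [1.0, 0.001, -0.0, 0.001], [0.001, -0.307, 0.952, -0.129], [0.0, 0.0, 0.0, 1.0]]
```

View pics/w2.png

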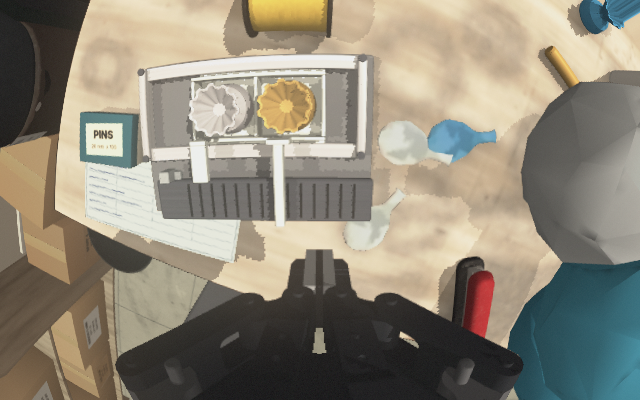

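The wrist view shows the tab's rear edge at u≈286, v 142–226. The pad's right end is at u≈372, v 178–220, and the tooth is at about (172,175). I'll convert these to track coordinates.

```bash
cat >> h.py <<'E'
def wback(f,uv,z):
    d=np.load(f); s=d["s"]; R=Ro.from_quat(s[3:]).as_matrix(); fx,cx,cy=d["k"]; T=d["T"]
    p=np.array([uv[0]-cx,uv[1]-cy]); r=np.hypot(*p); th=r/fx
    ray=R@T[:3,:3]@np.r_[p/r*np.sin(th),np.cos(th)]; o=s[:3]+R@T[:3,3]
    return o+ray*(z-o[2])/ray[2]
E
python3 - <<'E'
from h import *
s=get_state(); e=s["eef_pos"]; P={}
for n,u,v,z in [("padRin",372,178,.036),("padRout",372,220,.036),("padLout",163,219,.036),("tooth",172,175,.046),("tabRearOut",286,226,.052),("tabRearIn",286,142,.052),("lugEnd",201,182,.046),("wA",286,107,.059),("wB",219,110,.059)]:
    p=P[n]=wback("w2.npz",(u,v),z); d=p-e; print(n,np.round(p,3),"rel TCP track x,y mm",np.round([d@X*1e3,d@Y*1e3],1))
R=Ro.from_quat(s["tcp_rot"]).as_matrix(); print(np.round(R,3))
for a,b in [("padRout","padLout"),("wA","wB")]:
    d=P[b]-P[a]; print(np.degrees(np.arctan2(d[1],d[0]))-90,np.linalg.norm(d))
print(get_state()["eef_pos"])
E
```

```text
padRin [ 0.537 -0.062  0.036] rel TCP track x,y mm [ 19.6 -41. ]
padRout [ 0.503 -0.077  0.036] rel TCP track x,y mm [-17.4 -43. ]
padLout [0.436 0.102 0.036] rel TCP track x,y mm [-18.4 148.7]
tooth [0.485 0.097 0.046] rel TCP track x,y mm [ 25.6 127. ]
tabRearOut [ 0.479 -0.009  0.052] rel TCP track x,y mm [-16.6  29.1]
tabRearIn [0.543 0.013 0.052] rel TCP track x,y mm [50.8 27.2]
lugEnd [0.488 0.07  0.046] rel TCP track x,y mm [ 19.  100.2]
wA [0.568 0.021 0.059] rel TCP track x,y mm [77.1 26.1]
wB [0.55  0.067 0.059] rel TCP track x,y mm [77.  76.1]
[[ 0.938  0.347 -0.001]
 [ 0.347 -0.938  0.   ]
 [-0.001 -0.001 -1.   ]]
20.592214069608517 0.19162118123720584
20.379644985549575 0.050049395326568887
[ 0.50468745 -0.03062853  0.15956751]
```

```bash
python3 -m jog '[[1,0,0,35,0,0,0],[1,0,0,70,0,0,0],[1,0,0,95,0,0,0],[1,0,0,104,0,0,0],[1,0,0,110,0,0,0],[1,0,0,115,0,0,0],[1,0,0,120,0,0,0],[1,0,0,124,0,0,0],[1,0,0,127,0,0,0],[1,0,0,127,0,0,0]]'; python3 -c "
from h import *
print(get_state()['contact_force'],get_state()['eef_pos'])"
```

```text
time: 3.4
eef_pos: [0.5065, -0.0312, 0.0339]
tcp_rot: [0.984, 0.177, 0.002, 0.001]
contact_force: [-1.1, -0.8, 6.4]
opening: 0.003
finger_force: 3.2
[-1.09761784 -0.7763468   6.35307491] [ 0.50646795 -0.03117461  0.03389864]
```

```bash
python3 -m jog '[[1,0,0,1,0,0,0],[1,0,0,2,0,0,0],[1,0,0,3,0,0,0],[1,0,0,4,0,0,0],[1,0,0,4,0,0,0]]'; python3 -c "
from h import *
print(get_state()['contact_force'],get_state()['eef_pos'])"
```

```text
time: 3.9
eef_pos: [0.5065, -0.0312, 0.0302]
tcp_rot: [0.984, 0.177, 0.002, 0.001]
contact_force: [-1.6, 0.9, 6.6]
opening: 0.002
finger_force: 3.6
[-1.56813244  0.87830506  6.58635555] [ 0.50648052 -0.0311727   0.03022037]
```

Nearly at the stop. I'll press a little more to be sure.

```bash
python3 -m jog '[[1,0,0,1,0,0,0],[1,0,0,1.5,0,0,0],[1,0,0,1.5,0,0,0]]'; python3 -c "
from h import *
print(get_state()['contact_force'],get_state()['eef_pos'])"
```

```text
time: 4.2
eef_pos: [0.5066, -0.0312, 0.0299]
tcp_rot: [0.984, 0.177, 0.001, 0.001]
contact_force: [-4.2, 0.3, 13.5]
opening: 0.0
finger_force: 7.1
[-4.15314807  0.29734901 13.53985993] [ 0.50657576 -0.03124768  0.0298508 ]
```

The bar is on its stop at 13.5 N, with the TCP at z = 30 mm. Next I'll push along track +y, which is tool −y.

```bash
python3 -m jog '[[1,0,-4,0,0,0,0],[1,0,-8,0,0,0,0],[1,0,-12,0,0,0,0],[1,0,-15,0,0,0,0],[1,0,-19,0,0,0,0],[1,0,-23,0,0,0,0],[1,0,-27,0,0,0,0],[1,0,-31,0,0,0,0],[1,0,-35,0,0,0,0],[1,0,-38,0,0,0,0],[1,0,-41,0,0,0,0],[1,0,-44,0,0,0,0]]'; python3 -c "
from h import *
s=get_state();f=s['contact_force'];print(f@X,f@Y,f[2],s['eef_pos'],(s['eef_pos']-[.5047,-.0306,0])@Y)"
```

```text
time: 5.4
eef_pos: [0.4941, 0.0082, 0.0302]
tcp_rot: [0.984, 0.177, 0.005, 0.004]
contact_force: [1.5, -7.4, 7.3]
opening: -0.0
finger_force: 4.8
-1.2143548447278052 -7.487691310262893 7.290834909079603 [0.49412768 0.00819893 0.03024761] 0.04005700466037417
```

```bash
python3 -m jog '[[1,0,-3,0.5,0,0,0],[1,0,-6,0.7,0,0,0],[1,0,-9,0.7,0,0,0],[1,0,-11,0.7,0,0,0],[1,0,-11,0.7,0,0,0]]'; python3 - <<'E'
from h import *
s=get_state();f=s['contact_force'];print(f@X,f@Y,f[2],s['eef_pos'],(s['eef_pos']-[.5047,-.0306,0])@Y)
c=imaging.read_camera("wrist"); cv2.imwrite("pics/w3.png",c["image"])
np.savez("w3",s=np.r_[s["eef_pos"],s["tcp_rot"]],T=c["tool_from_camera"],k=[c["fx"],c["cx"],c["cy"]])
E
```

```text
time: 5.9
eef_pos: [0.4907, 0.0184, 0.03]
tcp_rot: [0.984, 0.177, 0.005, 0.004]
contact_force: [1.0, -8.7, 9.0]
opening: -0.001
finger_force: 5.1
-2.0668089339313194 -8.533417197983622 8.960593260669059 [0.49066003 0.01841978 0.02998681] 0.050846079195443684
```

View pics/w3.png

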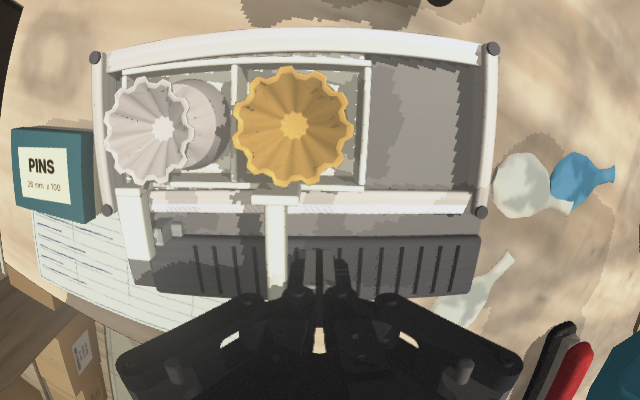

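The tray is close to the end stop. The lug at (135,240) is past the lowered tooth at (170,235), and the weights are standing. I'll keep pushing gently until the end stop shows in the force.

```bash
python3 -m jog '[[1,0,-2,0.2,0,0,0],[1,0,-4,0.2,0,0,0],[1,0,-5,0.2,0,0,0],[1,0,-5,0.2,0,0,0]]'; cat > f.py <<'E'
from h import *
s=get_state();f=s['contact_force'];print(f@X,f@Y,f[2],s['eef_pos'],(s['eef_pos']-[.5047,-.0306,0])@Y)
E
python3 f.py
```

```text
time: 6.35
eef_pos: [0.4893, 0.0228, 0.03]
tcp_rot: [0.984, 0.177, 0.005, 0.004]
contact_force: [0.8, -9.0, 9.3]
opening: -0.002
finger_force: 5.7
-2.3866035983766896 -8.676488538505001 9.338606734355777 [0.48927338 0.02281863 0.02997656] 0.055452789120687095
```

```bash
python3 -m jog '[[1,0,-1,0,0,0,0],[1,0,-2,0,0,0,0],[1,0,-2,0,0,0,0]]'; python3 f.py;  python3 -m jog '[[1,0,-1,0,0,0,0],[1,0,-1.5,0,0,0,0],[1,0,-1.5,0,0,0,0]]'; python3 f.py
```

```text
time: 6.65
eef_pos: [0.4886, 0.0247, 0.03]
tcp_rot: [0.984, 0.177, 0.006, 0.004]
contact_force: [1.3, -9.7, 9.9]
opening: -0.005
finger_force: 5.9
-2.1117722417840636 -9.518375989047502 9.850528536889891 [0.48861718 0.02466618 0.02997888] 0.05741324397131242
time: 6.95
eef_pos: [0.4881, 0.0261, 0.03]
tcp_rot: [0.984, 0.177, 0.006, 0.004]
contact_force: [1.3, -9.9, 10.6]
opening: 0.0
finger_force: 5.9
-2.1836765862861496 -9.72793497462075 10.583359588960475 [0.48814952 0.02605073 0.02999211] 0.05887404885714951
```

```bash
python3 -m jog '[[1,0,-1,0,0,0,0],[1,0,-2,0,0,0,0],[1,0,-2,0,0,0,0]]'; python3 f.py; python3 - <<'E'
from h import *
s=get_state(); c=imaging.read_camera("wrist"); cv2.imwrite("pics/w4.png",c["image"][160:330,60:380].repeat(2,0).repeat(2,1))
np.savez("w4",s=np.r_[s["eef_pos"],s["tcp_rot"]],T=c["tool_from_camera"],k=[c["fx"],c["cx"],c["cy"]])
E
```

```text
time: 7.25
eef_pos: [0.4874, 0.028, 0.03]
tcp_rot: [0.984, 0.177, 0.006, 0.004]
contact_force: [1.8, -7.9, 10.1]
opening: -0.002
finger_force: 5.9
-1.084693249106545 -8.040918680753041 10.107280226527688 [0.48744127 0.02798285 0.02999366] 0.0609318741948339
```

View pics/w4.png

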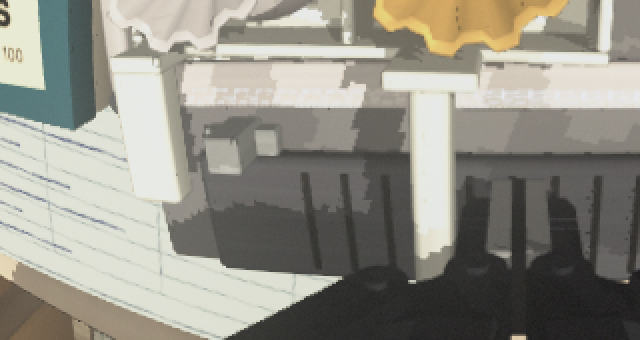

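```bash
python3 - <<'E'
from h import *
o=np.array([.5047,-.0306,0])
for n,x,y,z in [("toothtop",232,130,.026),("small",267,130,.026),("padRear",640,270,.016),("padLout",222,268,.016),("lugTopL",130,190,.046),("lugTopR",163,190,.046),("tabRear@52",456,240,.052),("tabRear@39",456,240,.039)]:
    p=wback("w4.npz",(60+x/2,160+y/2),z)-o; print(n,np.round([p@X*1e3,p@Y*1e3],1))
E
```

```text
toothtop [ 30.6 131.4]
small [ 30.8 121.6]
padRear [-15.   25.8]
padLout [-18.1 149. ]
lugTopL [ 22.4 152.4]
lugTopR [ 23.1 142.4]
tabRear@52 [17.4 73.1]
tabRear@39 [ 9.5 74.4]
```

Measured against the tooth, the lug is about 14–16 mm past it, so the tray is nearly home. The force hasn't risen yet, so I'll go a bit farther.

```bash
python3 -m jog '[[1,0,-1,0,0,0,0],[1,0,-2,0,0,0,0],[1,0,-2,0,0,0,0]]'; python3 f.py; python3 -m jog '[[1,0,-1,0,0,0,0],[1,0,-2,0,0,0,0],[1,0,-2,0,0,0,0]]'; python3 f.py
```

```text
time: 7.6
eef_pos: [0.4868, 0.0299, 0.03]
tcp_rot: [0.984, 0.177, 0.006, 0.004]
contact_force: [0.6, -9.3, 10.5]
opening: 0.001
finger_force: 5.9
-2.6644318428629 -8.966603476521728 10.47574525178225 [0.48676302 0.02986013 0.02998395] 0.06292786603265241
time: 7.9
eef_pos: [0.4861, 0.0318, 0.03]
tcp_rot: [0.984, 0.177, 0.006, 0.004]
contact_force: [0.7, -9.2, 10.0]
opening: -0.004
finger_force: 5.8
-2.5616227463787293 -8.90623442928066 9.960027704148876 [0.48605107 0.03177991 0.02996294] 0.0649754035829559
```

```bash
python3 -m jog '[[1,0,-1,0,0,0,0],[1,0,-2,0,0,0,0],[1,0,-3,0,0,0,0],[1,0,-3,0,0,0,0]]'; python3 f.py; python3 - <<'E'
from h import *
s=get_state(); c=imaging.read_camera("wrist"); cv2.imwrite("pics/w5.png",c["image"][60:330,20:400].repeat(2,0).repeat(2,1))
np.savez("w5",s=np.r_[s["eef_pos"],s["tcp_rot"]],T=c["tool_from_camera"],k=[c["fx"],c["cx"],c["cy"]])
E
```

```text
time: 8.3
eef_pos: [0.4851, 0.0346, 0.03]
tcp_rot: [0.984, 0.177, 0.006, 0.004]
contact_force: [1.3, -9.5, 10.7]
opening: 0.002
finger_force: 5.7
-2.1178521006095514 -9.337184547960423 10.711525306377148 [0.48505736 0.03461874 0.02998842] 0.06798266379933225
```

View pics/w5.png

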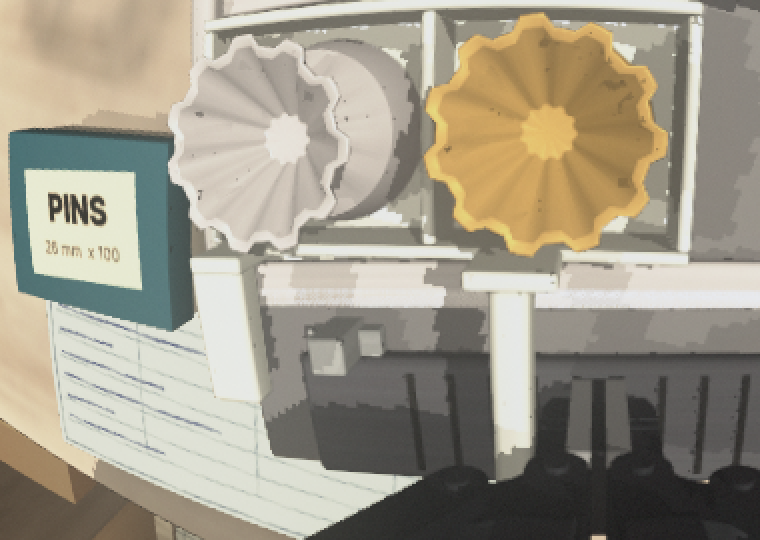

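```bash
python3 - <<'E'
from h import *
o=np.array([.5047,-.0306,0])
for n,x,y,z in [("toothL",308,332,.026),("toothR",355,332,.026),("smallR",383,335,.026),("padLout",322,468,.016),("padLin",302,380,.016),("lugTopL",213,392,.046),("lugTopR",250,388,.046),("lugBotR",268,395,.038),("tabRear@52",536,430,.052),("trayFront",206,200,.033),("stopIn",194,200,.024),("trayRear",698,200,.033)]:
    p=wback("w5.npz",(20+x/2,60+y/2),z)-o; print(n,np.round([p@X*1e3,p@Y*1e3],1))
E
```

```text
toothL [ 30.1 139.7]
toothR [ 30.4 126.6]
smallR [ 29.7 119.2]
padLout [-17.4 149. ]
padLin [ 11.8 149.5]
lugTopL [ 22.  158.7]
lugTopR [ 23.8 147.3]
lugBotR [ 18.  147.8]
tabRear@52 [19.8 80. ]
trayFront [ 65.6 160.3]
stopIn [ 64.6 170.8]
trayRear [63.  46.7]
```

The tray's front edge looks 2–3 mm short of the end stop. I'll push until it's felt.

```bash
python3 -m jog '[[1,0,-1,0,0,0,0],[1,0,-2,0,0,0,0],[1,0,-2,0,0,0,0]]'; python3 f.py; python3 -m jog '[[1,0,-1,0,0,0,0],[1,0,-2,0,0,0,0],[1,0,-2,0,0,0,0]]'; python3 f.py
```

```text
time: 8.65
eef_pos: [0.4845, 0.0361, 0.03]
tcp_rot: [0.984, 0.178, 0.006, 0.004]
contact_force: [1.8, -11.4, 9.4]
opening: 0.003
finger_force: 7.3
-2.321161576999033 -11.331601421373145 9.40717623131531 [0.48449806 0.03607597 0.02998255] 0.06954342417358007
time: 8.95
eef_pos: [0.4844, 0.0364, 0.0303]
tcp_rot: [0.984, 0.178, 0.006, 0.006]
contact_force: [0.6, -16.4, 9.9]
opening: -0.001
finger_force: 9.9
-5.105771630298539 -15.562152519130104 9.877318325038432 [0.48439532 0.03641451 0.03033009] 0.0698965823068649
```

The end stop is reached: force rose to about 16 N and motion stopped. I'll back the finger off the tab with the bar still down, then let the bar rise.

```bash
python3 -m jog '[[1,0,3,0,0,0,0],[1,0,7,0,0,0,0],[1,0,11,0,0,0,0],[1,0,11,-5,0,0,0],[1,0,11,-10,0,0,0],[1,0,11,-15,0,0,0],[1,0,11,-20,0,0,0],[1,0,11,-26,0,0,0],[1,0,11,-40,0,0,0],[1,0,11,-70,0,0,0],[1,0,11,-110,0,0,0],[1,0,11,-130,0,0,0]]'; python3 -m jog '[[1,-20,0,0,0,0,0],[1,-20,0,0,0,0,0],[1,-20,0,0,0,0,0]]'; python3 f.py; python3 - <<'E'
from h import *
s=get_state(); c=imaging.read_camera("wrist"); cv2.imwrite("pics/w6.png",c["image"][0:270,40:420].repeat(2,0).repeat(2,1))
np.savez("w6",s=np.r_[s["eef_pos"],s["tcp_rot"]],T=c["tool_from_camera"],k=[c["fx"],c["cx"],c["cy"]])
E
```

```text
time: 10.15
eef_pos: [0.4822, 0.0303, 0.1583]
tcp_rot: [0.984, 0.177, 0.001, 0.001]
contact_force: [0.0, -0.5, -0.5]
opening: 0.0
finger_force: 0.0
time: 10.45
eef_pos: [0.4623, 0.0238, 0.1549]
tcp_rot: [0.984, 0.176, -0.001, -0.0]
contact_force: [0.4, -1.3, -0.2]
opening: 0.0
finger_force: 0.0
-0.030075934918339656 -1.3503591079649686 -0.21598642966308285 [0.4622521  0.02376616 0.15491698] 0.06571611097758846
```

View pics/w6.png

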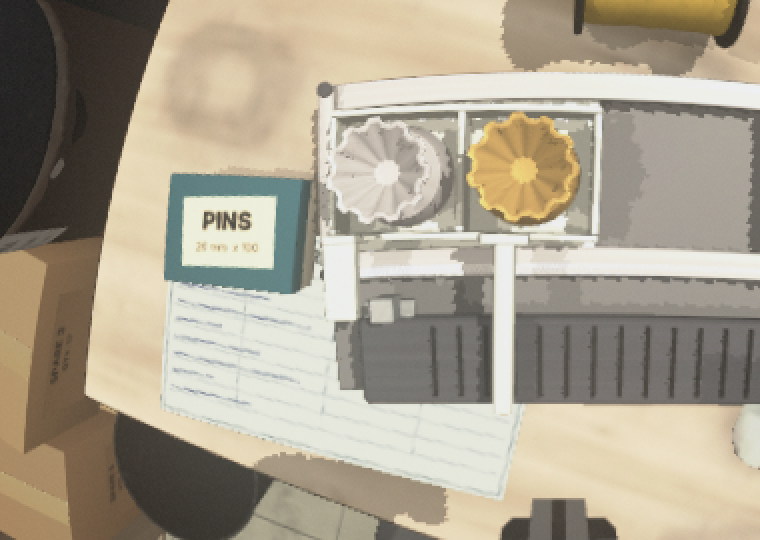

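The tray sits against the end stop at u≈330 in the crop, with both weights standing. The tooth at (383,308) is just behind the lug's rear edge at u≈356. I'll check the bar height and lug offset numerically.

```bash
python3 - <<'E'
from h import *
o=np.array([.5047,-.0306,0])
for n,x,y,zs in [("padLout",365,402,(.016,.036)),("padLin",360,318,(.016,.036)),("tooth",382,308,(.026,.046)),("lugL",327,318,(.046,)),("lugR",354,318,(.046,)),("tabRear",515,380,(.052,))]:
  for z in zs:
    p=wback("w6.npz",(40+x/2,y/2),z)-o; print(n,z,np.round([p@X*1e3,p@Y*1e3],1))
E
```

```text
padLout 0.016 [-23.8 155.5]
padLout 0.036 [-17.6 148.8]
padLin 0.016 [ 16.  154.7]
padLin 0.036 [ 19.2 148. ]
tooth 0.026 [ 21.7 141. ]
tooth 0.046 [ 24.6 135.1]
lugL 0.046 [ 21.3 159.1]
lugR 0.046 [ 20.9 147.2]
tabRear 0.052 [-3.8 81.9]
```

The bar is up: the pad edges match z = 36 mm. The tray is at the stop with the tooth behind the lug, and the robot is clear, so I'm handing it in.

```bash
python3 -c "
from plant import workorder
print(workorder.sign_off())"
```

```text
the job is handed in; nothing more can be done
None
```

The job is handed in: the tray is against the end stop, the bar has sprung back up with its tooth behind the lug, and both weights are standing; my camera estimate of the lug's offset past the tooth was about 18 mm against the 12–17 mm asked, so I relied on the felt end stop instead.

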